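Glue a tile in the clamshell press

ROBOT

A 6-joint arm with a two-finger parallel gripper is mounted at the origin on the work surface. World frame = base frame: x ahead of the robot, y to its left, z up, the work surface at z = 0. Lengths are in m, angles in rad, forces in N, time in s.
With the tool pointing down it reaches from about 0.35 to 0.85 m from the base axis. Payload 8.1 kg.
Tool frame: the origin (TCP) lies at the centre of the arm's flange, where the gripper is bolted on; the fingertips stand 186 mm ahead of it and the grasp point (between the pads) lies 167 mm ahead of it; z points along the fingers, y is the direction in which the jaws open and shut (so a half turn about z gives the same grasp; the last joint's range is limited). The gripper opens to 93 mm and grips with 3 to 60 N. Pads are 15 mm wide; open, the fingers measure 128 mm over their backs; the gripper's body (75 mm by 188 mm) begins 65 mm behind the grasp point.
Start: joints at [1.17, 0.13, 1.488, -0, 1.523, -0.085], TCP at [0.186, 0.57, 0.405] pointing down, gripper open.
Joint ranges: [-2.96, 2.96], [-0.89, 2.26], [0.02, 2.5], [-1.34, 4.48], [0, 2.73], [-2.66, 2.66]. Speed limits (rad/s): [2.39, 2.39, 2.79, 3.14, 3.14, 3.14].

INTERFACE

Orientations are given as a rotation vector (axis times angle).
In Python, from plant import robot, viewer, order gives the robot as it stands.
- The arm moves only by the tool apply_moves, never from a script. Its argument "deltas" is a list of rows, each a list of 3 entries, a list of its own where there are three numbers: the finger opening in mm, from 0 to 93, then the shift along the tool's x, y, z in mm, then the turn about the tool's z in rad. In form: [[grip, [dx, dy, dz], yaw], ...]. A call has 1 to 5 rows; each row shifts and turns the commanded pose from where the row before left it, along the tool's axes as they then stand; what a row does not reach is not made up. A row lasts 1/8 s, in which the tool goes at most 62.5 mm and 10.7 degrees, less where a joint would pass 70% of its speed; a pose out of reach is approached as far as the arm can. A call is refused whole if a number of a shift passes 62.5 or a number of a turn 0.188, either way. A call with a gripper value outside its range is refused whole. The fingers move at their own pace and stop on an object; "grip_force" is the grip in N (left out, the last holds). Time passes only in rows, so rows that do not move let the fingers close. It gives the time, the measured TCP pose, the force and the opening at its end, in the units of the state.
- robot.read_state(): the state, without advancing time (a new reading comes with each control period).
- viewer.read_camera(name): name is "scene" or "top" or "wrist"; returns the picture (420x560x3 uint8, blue, green, red); there is no depth.
- viewer.get_calibration(name): a dict with "fx", "fy", "cx", "cy" (pixels), "distortion" ([k1, k2, p1, p2, k3] as OpenCV has them; the pictures are not rectified), "R" (3x3) and "t" (3): a world point X has camera coordinates R X + t. Camera axes: x right, y down, z forward; pixel columns grow to the right and rows downward; lengths in m; the calibration is good to about 2 mm. A picture is of the moment at which its call begins: read the wrist's pose just before it. get_calibration takes no time and is no camera call; for the wrist camera it gives the pose at the moment of the call.
- order.close_job(): hands the job in, once; it reports no verdict.
The state is a dict: "t": time; "q": joint angles; "dq": joint speeds; "joint_torque": joint torques, N m; "tool_pos": TCP position; "orientation": TCP orientation; "force": force on the tool from outside, world axes, zero at the start; "wrist_torque": the same for the moment, N m; "opening": finger opening in m.
Only numpy, scipy, OpenCV 4.12 (cv2) and the standard library are available. Lean on these libraries where they do the work, as an engineer would, in place of code of your own. Each camera call takes 0.05 s, during which the arm holds its last target. There are 200 camera calls.

TASK

Press the freshly glued tile: slide the blue jaw until it pinches the tile tight against the fence, then fold the green lid down onto it, then take the red-headed pin from its stand and push it head-up through the lid's hole into the hole in the board until the head pushes the sprung lid fully shut. Finish while still holding the pin's head with the fingers and pressing it down, since the lid springs ajar if you let go; leave everything else on the table where it is.

Things in the scene. Friction and masses are not known exactly. Their poses are not given: they have to be found in the camera images.
- press: plywood gluing press, fixed; board 30 thick. Origin on the table under the glue bed; board spans own x -150..60, y -100..100. Own +x points from the jaw handle (near the robot) to the dark fence strip (12 high on the board, inner face at own x = 30); +y points to the hinge side; z up. Lid rests 12 high at own x = -37 and 37, y = -80; hinge rail at y = 83
- bed_top (a point): centre of the top of the black rubber bed (46 x 70) under the tile, at own x = 5, y = 0, z = 34 of the press; the bed is sprung: it sinks up to 6, 8 N preload plus 1 N/mm
- base_hole (a point): mouth of the blind hole in the board, at its top face (own x = 0, y = -75, z = 30 of the press): diameter 13, 22 deep, vertical
- jaw (a joint): sliding blue jaw of the press, travel in m along the press's own +x: 0 = fully back, its face at own x = -52, limit 0.05; about 0.032 when it holds the tile tight on the fence. Slide friction about 2.5 N, stays where it is left
- jaw_handle (a point): centre of the jaw's upright blue handle, a block 16 (along the slide) x 34 x 50 tall, spanning z = 35..85, centre at z = 65; it stands 75 behind the jaw's face and stays outside the lid
- jaw_face (a point): middle of the jaw's clamping face, at the height of the board's top; the face is 60 wide and 11 high, one piece with the handle
- lid (a joint): green lid, hinge angle in rad: 0 = fully shut (level, underside 42 and top 52 above the table), grows as it opens, limit 1.5; starts at 1.1 to 1.4. A stiff hinge (0.2 N m) holds it where it is left. The sprung tile keeps the unpressed lid ajar at about 0.055; about 6 N down at its hole shuts it
- lid_hinge (a point): middle of the hinge axis, at own x = 0, y = 85, z = 42 of the press; the axis runs along the press's x. The lid's underside passes through this axis
- lid_edge (a point): middle of the lid's free edge, underside, 180 from the hinge axis; the lid is a green board 100 (x) x 180 x 10 thick that when shut reaches from the hinge 180 towards the press's -y
- lid_hole (a point): mouth of the through hole (diameter 13) in the lid's upper/outer face, 160 from the hinge axis; with the lid shut it is exactly above base_hole
- tile: white tile with a red flower, 50 (x) x 60 (y) x 12 thick, lying loose on the bed between jaw and fence; origin at the centre of its underside. Tight on the fence its centre is at own x = 5 of the press
- tile_center (a point): centre of the tile
- pin: steel pin with red head, standing loose in its wooden stand; origin at the tip, z up along the pin. Shank diameter 10, 38 long, with a 3 chamfer at the tip; head a cylinder, diameter 20, 40 tall, on top of the shank. 40 to 80 g
- pin_tip (a point): the pin's lower end (7 above the table in the stand)
- pin_head (a point): centre of the pin's red head, 58 above the tip; 65 above the table in the stand
- pin_stand: wooden block 60 x 60 x 45 tall, fixed, origin at the centre of its underside; the pin's shank hangs in its central hole (diameter 12, 41 deep), the head resting on its top
- glue_stick: bystander: upright glue stick, white with orange cap, diameter 29, 95 tall; origin at the centre of its underside
- tape_roll: bystander: green roll of tape lying flat, outer diameter 60, 19 high; origin at the centre of its underside
- eraser: bystander: white eraser 50 x 22 x 13; origin at the centre of its underside
- spare_tile: bystander: spare white tile with a blue dot, 60 x 50 x 12, lying on the table; origin at the centre of its underside
- shaker: bystander: clear drink bottle with black cap, diameter 72, 190 tall; origin at the centre of its underside
- crayons_blue: bystander: blue crayon box 75 x 110 x 22, its lid standing open to about 90; origin at the centre of its underside
- crayons_red: bystander: red crayon box, same as the blue one; origin at the centre of its underside

How it is judged:
By the outcome, as a careful person would: the job done as asked, in the order asked, and still so for the second after the job is handed in, while the arm keeps its last pose, push and grip.
It also fails if it takes over 69 s, if anything falls off the work surface, if the arm or the gripper's body presses on something with over 40 N, if the wrist force passes 120 N, or if a joint passes its speed limit or range.

## Working session

There is one attempt and no reset: what is moved stays moved. The work goes in short steps, Python scripts to look and compute and a tool call to move; the robot and the scene stay as the last step left them, time stands still between calls to the robot, and variables do not carry over. Pictures are saved under pics/ and viewed, about 8 in all and at most 12, crops included, and the job is handed in when it is done.

Besides the shell and the picture viewer there is one more tool, called after "Call:" as a command line: name --argument value ..., lists and objects as JSON in quotes. apply_moves: Moves the arm, as the interface text tells. Its arguments: {"type":"object","properties":{"deltas":{"type":"array"},"grip_force":{"type":"number"}},"required":["deltas"]}

```bash
ls; mkdir -p pics
python3 - <<'E'
from plant import robot, viewer, order
import cv2,numpy as np
s=robot.read_state();print(s['t'],s['tool_pos'],s['orientation'],s['opening'])
for n in('scene','top'):
    cv2.imwrite(f'pics/{n}0.png',viewer.read_camera(n)); c=viewer.get_calibration(n);print(n,{k:np.round(v,4).tolist() for k,v in c.items()})
E
```

```text
pics
0.0 [0.18624897 0.57012599 0.40368711] [-4.93969545e-01 -3.10210593e+00  2.78933030e-03] 0.09283339057554865
scene {'fx': 504.2937, 'fy': 504.2937, 'cx': 275.8789, 'cy': 207.1155, 'distortion': [-0.1106, 0.0, 0.0, 0.0, 0.0], 'R': [[0.6493, 0.7606, 0.0024], [0.4155, -0.3521, -0.8387], [-0.637, 0.5455, -0.5446]], 't': [-0.3719, -0.1661, 1.7899]}
top {'fx': 454.4324, 'fy': 454.4324, 'cx': 276.2473, 'cy': 210.09, 'distortion': [-0.1172, 0.0, 0.0, 0.0, 0.0], 'R': [[0.0134, -0.9999, 0.003], [-0.9972, -0.0136, -0.0731], [0.0731, -0.002, -0.9973]], 't': [-0.0173, 0.5766, 1.4685]}
```

View pics/top0.png

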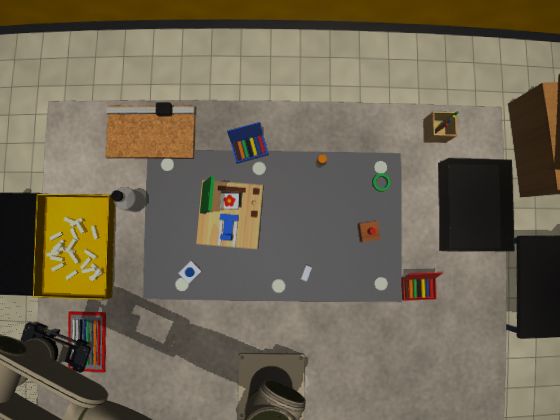

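View pics/scene0.png

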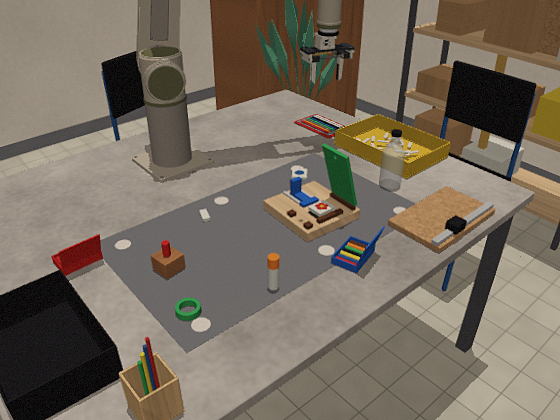

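The top view shows the press at about (230,215), its own +x pointing up the image and the lid open on the left. The pin and stand are at (370,231). I'll crop both for corners.

```bash
cat > h.py <<'E'
from plant import robot, viewer, order
import cv2,numpy as np
from scipy.spatial.transform import Rotation as Rot
def und(c,px):
    K=np.array([[c['fx'],0,c['cx']],[0,c['fy'],c['cy']],[0,0,1]])
    return cv2.undistortPoints(np.array(px,float).reshape(-1,1,2),K,np.array(c['distortion'])).reshape(-1,2)
def ray(c,px):
    d=np.c_[und(c,px),np.ones(len(np.atleast_2d(px)))]@np.array(c['R']); o=-np.array(c['R']).T@c['t']; return o,d
def onz(c,px,z):
    o,d=ray(c,px); return o+d*((z-o[2])/d[:,2])[:,None]
def proj(c,X):
    K=np.array([[c['fx'],0,c['cx']],[0,c['fy'],c['cy']],[0,0,1]])
    return cv2.projectPoints(np.array(X,float).reshape(-1,1,3),cv2.Rodrigues(np.array(c['R']))[0],np.array(c['t'],float),K,np.array(c['distortion']))[0].reshape(-1,2)
def tri(c1,p1,c2,p2):
    (a,d),(b,e)=ray(c1,[p1]),ray(c2,[p2]); d=d[0];e=e[0]
    s=np.linalg.lstsq(np.c_[d,-e],b-a,rcond=None)[0]; P,Q=a+s[0]*d,b+s[1]*e
    return (P+Q)/2,np.linalg.norm(P-Q)
E
python3 - <<'E'
from h import *
T=cv2.imread('pics/top0.png')
a=cv2.resize(T[172:256,190:274],None,fx=7,fy=7,interpolation=cv2.INTER_CUBIC)
b=cv2.resize(T[215:245,355:383],None,fx=7,fy=7,interpolation=cv2.INTER_CUBIC)
o=np.zeros((588,790,3),np.uint8);o[:,:588]=a;o[:210,590:786]=b
cv2.imwrite('pics/c1.png',o)
S=cv2.imread('pics/scene0.png')
def blobs(I,lo,hi):
    h=cv2.cvtColor(I,cv2.COLOR_BGR2HSV); m=cv2.inRange(h,lo,hi)
    n,_,st,ce=cv2.connectedComponentsWithStats(m)
    return [(st[i].tolist(),ce[i].round(1).tolist()) for i in range(1,n) if st[i][4]>15]
for nm,I in(('top',T),('scene',S)):
    print(nm,'red',blobs(I,(0,190,90),(5,255,255)));print(nm,'blue',blobs(I,(105,150,60),(125,255,255)))
E
```

```text
top red [([258, 136, 7, 17, 36], [261.0, 144.1]), ([224, 195, 11, 11, 60], [228.7, 200.6]), ([370, 228, 6, 6, 30], [372.2, 230.7]), ([403, 273, 39, 27, 291], [421.8, 282.7]), ([69, 312, 36, 60, 282], [93.6, 338.1]), ([97, 322, 3, 43, 83], [98.5, 343.8])]
top blue [([227, 122, 41, 41, 593], [246.9, 138.0]), ([220, 214, 18, 26, 278], [227.6, 225.1]), ([186, 268, 8, 9, 60], [189.4, 272.0]), ([426, 280, 3, 17, 36], [427.1, 287.9]), ([83, 321, 3, 20, 35], [83.9, 330.2])]
scene red [([295, 121, 40, 17, 78], [314.6, 129.9]), ([52, 235, 51, 40, 982], [78.2, 255.3]), ([162, 241, 8, 16, 96], [165.4, 248.2]), ([338, 257, 18, 8, 19], [346.9, 260.4]), ([146, 338, 13, 49, 115], [151.8, 361.8])]
scene blue [([103, 74, 5, 24, 27], [105.0, 85.6]), ([111, 113, 8, 28, 83], [114.5, 127.2]), ([440, 117, 8, 22, 76], [443.6, 127.4]), ([311, 118, 25, 12, 32], [323.6, 123.1]), ([507, 141, 14, 37, 135], [513.4, 159.6]), ([295, 171, 9, 3, 21], [299.3, 172.0]), ([291, 177, 28, 30, 343], [300.7, 192.8]), ([331, 227, 53, 46, 583], [355.6, 254.2]), ([442, 261, 12, 30, 104], [447.2, 276.3]), ([143, 345, 13, 45, 119], [148.9, 367.2])]
```

View pics/c1.png

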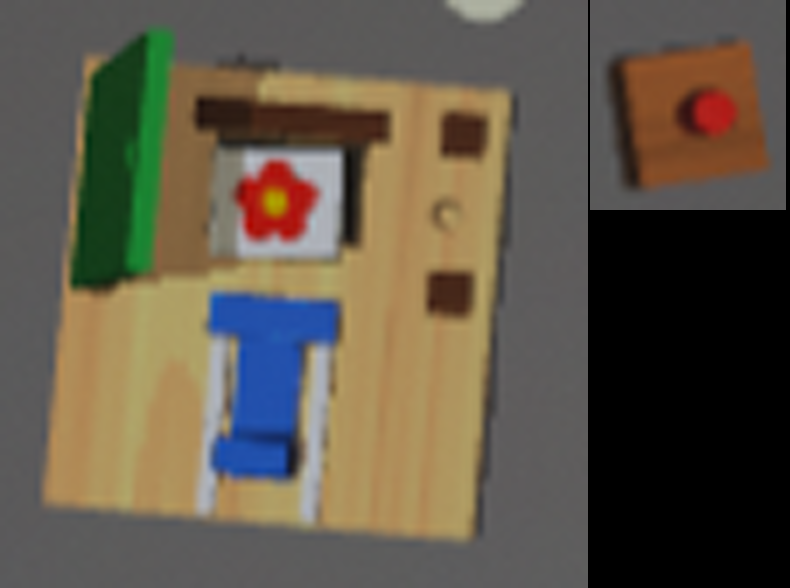

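The crop shows the board's corners at (88,55), (510,90), (473,540) and (45,505). The base hole is at (447,215), and the rests are at (465,134) and (450,294). The tile lies between the fence and the blue jaw.

Run:
```python
from h import *
c=viewer.get_calibration('top');cs=viewer.get_calibration('scene')
f=lambda p:(np.array(p,float)+.5)/7-.5+[190,172]
own=np.array([[60,100,30],[60,-100,30],[-150,-100,30],[-150,100,30],[37,-80,42],[-37,-80,42],[0,-75,30]])/1e3
px=[(88,55),(510,90),(473,540),(45,505),(465,134),(450,294),(447,215)]
W=np.array([onz(c,[f(p)],o[2])[0] for p,o in zip(px,own)])
a=own[:,:2]-own[:,:2].mean(0);b=W[:,:2]-W[:,:2].mean(0)
yaw=np.arctan2((a[:,0]*b[:,1]-a[:,1]*b[:,0]).sum(),(a*b).sum())
R=np.array([[np.cos(yaw),-np.sin(yaw)],[np.sin(yaw),np.cos(yaw)]])
t=W[:,:2].mean(0)-R@own[:,:2].mean(0)
print('yaw',yaw,'org',t);print(((W[:,:2]-own[:,:2]@R.T-t)*1e3).round(1).tolist())
toown=lambda X:np.r_[R.T@(X[:2]-t),X[2:]]
print('scene reproj corners',proj(cs,np.c_[own[:,:2]@R.T+t,own[:,2]]).round(1).tolist())
# handle top corners
for p in [(215,440),(293,440),(292,478),(214,472)]: print('handle',toown(onz(c,[f(p)],.085)[0]).round(4))
for p in [(210,295),(338,303)]: print('jaw',toown(onz(c,[f(p)],.041)[0]).round(4))
for p in [(210,140),(343,148),(340,258),(205,250)]: print('tile',toown(onz(c,[f(p)],.046)[0]).round(4))
g=lambda p:(np.array(p,float)+.5)/7-.5+[355,215]
print('pin head', onz(c,[g((714-590,112))],.085), 'stand',[onz(c,[g((x-590,y))],.045)[0].round(4).tolist() for x,y in[(624,58),(748,42),(768,168),(640,188)]])
print('top/scene pin tri',tri(c,(372.2,230.7),cs,(165.4,248.2)))
# lid free edge: two upper corners
for p in [(160,30),(172,32),(150,272),(128,270)]: print('lid px',f(p))
print('eraser/others')
s=robot.read_state();print(Rot.from_rotvec(s['orientation']).as_matrix().round(3))
```

```text
yaw -0.06964699275326332 org [0.60620601 0.14004496]
[[0.8, -0.3], [0.7, 0.8], [0.2, 0.1], [-0.6, -0.1], [-0.1, -0.6], [-0.7, -0.0], [-0.3, 0.1]]
scene reproj corners [[359.3, 209.0], [306.5, 232.7], [262.1, 199.7], [313.1, 180.0], [307.0, 222.8], [290.6, 210.9], [299.9, 219.7]]
handle [-0.1143  0.0169  0.085 ]
handle [-0.1113 -0.018   0.085 ]
handle [-0.1283 -0.019   0.085 ]
handle [-0.1286  0.016   0.085 ]
jaw [-0.0473  0.0306  0.041 ]
jaw [-0.0461 -0.0288  0.041 ]
tile [0.0239 0.0366 0.046 ]
tile [ 0.0253 -0.0251  0.046 ]
tile [-0.0256 -0.0283  0.046 ]
tile [-0.0271  0.0342  0.046 ]
pin head [[ 0.51166797 -0.31231663  0.085     ]] stand [[0.5374, -0.2789, 0.045], [0.5455, -0.3369, 0.045], [0.4873, -0.3462, 0.045], [0.4775, -0.2865, 0.045]]
top/scene pin tri (array([ 0.51265918, -0.31490738,  0.06543712]), np.float64(0.0030834423002023374))
lid px [212.42857143 175.85714286]
lid px [214.14285714 176.14285714]
lid px [211.         210.42857143]
lid px [207.85714286 210.14285714]
eraser/others
[[-0.951  0.311 -0.001]
 [ 0.311  0.951 -0.002]
 [ 0.    -0.002 -1.   ]]
```

```bash
cat >> h.py <<'E'
YAW,ORG=-0.06965,np.array([0.60621,0.14004])
RP=np.array([[np.cos(YAW),-np.sin(YAW)],[np.sin(YAW),np.cos(YAW)]])
def own2w(x,y): return ORG+RP@[x,y]
def go(xyw,ztip,yawerr=None):
    """remaining tool-frame shift (mm) to put the fingertips at world xy, z; and yaw needed for tool y = press y"""
    s=robot.read_state();M=Rot.from_rotvec(s['orientation']).as_matrix()
    tip=s['tool_pos']+M@[0,0,.186]
    ang=np.arctan2(M[1,1],M[0,1])-(np.pi/2+YAW)
    M2=M@Rot.from_rotvec([0,0,ang]).as_matrix()
    d=np.r_[xyw,ztip]-tip
    print('t',round(s['t'],2),'tip own',(np.r_[RP.T@(tip[:2]-ORG),tip[2]]*1e3).round(1),'yawneed',round(ang,3),'F',np.round(s['force'],1),'open',round(s['opening']*1e3,1))
    print(' shift now-axes',(M.T@d*1e3).round(1),'after-yaw axes',(M2.T@d*1e3).round(1))
E
python3 - <<'E'
from h import *
from scipy.optimize import brentq
c=viewer.get_calibration('top');cs=viewer.get_calibration('scene')
def P(th,x,r,n=0): y=.085-r*np.cos(th)+n*np.sin(th); z=.042+r*np.sin(th)+n*np.cos(th); return np.r_[own2w(x,y),z]
for th in np.arange(1.05,1.45,.05): print(round(th,2),proj(c,[P(th,.05,.18),P(th,-.05,.18)]).round(1).tolist(),'scene',proj(cs,[P(th,.05,.18),P(th,-.05,.18)]).round(1).tolist())
print('shaker',tri(c,(119,197),cs,(396,133)))
go(own2w(-.150,0),.05)
E
```

```text
1.05 [[228.1, 177.9], [225.0, 212.1]] scene [[334.1, 167.1], [310.0, 153.2]]
1.1 [[225.3, 177.5], [222.1, 211.8]] scene [[336.5, 164.8], [312.3, 151.1]]
1.15 [[222.3, 177.0], [219.1, 211.4]] scene [[338.8, 162.7], [314.6, 149.1]]
1.2 [[219.3, 176.6], [216.1, 211.1]] scene [[341.2, 160.7], [316.9, 147.2]]
1.25 [[216.3, 176.2], [213.0, 210.8]] scene [[343.6, 158.8], [319.2, 145.5]]
1.3 [[213.2, 175.9], [209.9, 210.5]] scene [[346.0, 157.1], [321.6, 143.8]]
1.35 [[210.1, 175.5], [206.8, 210.2]] scene [[348.5, 155.5], [324.0, 142.3]]
1.4 [[207.0, 175.2], [203.6, 209.9]] scene [[350.9, 154.0], [326.4, 141.0]]
shaker (array([0.6011591 , 0.46231491, 0.18041437]), np.float64(0.00922646329526199))
t 0.1 tip own [-449.   399.5  217.8] yawneed -0.246 F [0.5 0.5 0.7] open 92.7
 shift now-axes [-387.3 -314.4  168.3] after-yaw axes [-299.1 -399.3  168.3]
```

Call:
apply_moves --deltas '[[0,[0,0,0],-0.123],[0,[0,0,0],-0.123],[0,[-33,-44,0],0],[0,[-33,-44,0],0],[0,[-33,-44,0],0]]' --grip_force 20

```text
t: 0.72
tool_pos: [0.2763, 0.4303, 0.4042]
orientation: [-0.108, -3.139, 0.001]
force: [1.1, -0.3, 0.3]
opening: 0.0475
```

Call:
apply_moves --deltas '[[0,[-33,-44,0],0],[0,[-33,-44,0],0],[0,[-33,-44,0],0],[0,[-33,-44,0],0],[0,[-20,-28,0],0]]'

```text
t: 1.35
tool_pos: [0.4141, 0.2155, 0.4044]
orientation: [-0.112, -3.139, 0.001]
force: [0.1, -0.1, 0.4]
opening: 0.0011
```

Run:
```python
from h import *
go(own2w(-.150,0),.05)
```

```text
t 1.35 tip own [-197.    61.8  218.4] yawneed -0.002 F [ 0.1 -0.1  0.4] open 1.1
 shift now-axes [-47.1 -61.7 168.4] after-yaw axes [-47.  -61.8 168.4]
```

Call:
apply_moves --deltas '[[0,[-15,-19,0],0],[0,[0,0,0],0],[0,[0,0,50],0],[0,[0,0,50],0],[0,[0,0,50],0]]'

```text
t: 1.98
tool_pos: [0.4262, 0.1985, 0.2533]
orientation: [0.108, 3.14, 0.001]
force: [-0.1, 0.9, -0.8]
opening: 0.0005
```

Call:
apply_moves --deltas '[[0,[0,0,17],0],[0,[0,0,0],0],[0,[0,0,0],0]]'

```text
t: 2.35
tool_pos: [0.4279, 0.1983, 0.24]
orientation: [0.109, 3.137, 0.002]
force: [0.2, 0.4, -0.4]
opening: 0.0001
```

Run:
```python
from h import *
go(own2w(-.150,0),.05)
cv2.imwrite('pics/s1.png',viewer.read_camera('scene')[110:270,220:420].repeat(3,0).repeat(3,1))
```

```text
t 2.35 tip own [-181.3   45.9   54. ] yawneed 0.0 F [ 0.2  0.4 -0.4] open 0.1
 shift now-axes [-31.3 -45.9   4. ] after-yaw axes [-31.3 -45.9   4. ]
```

View pics/s1.png

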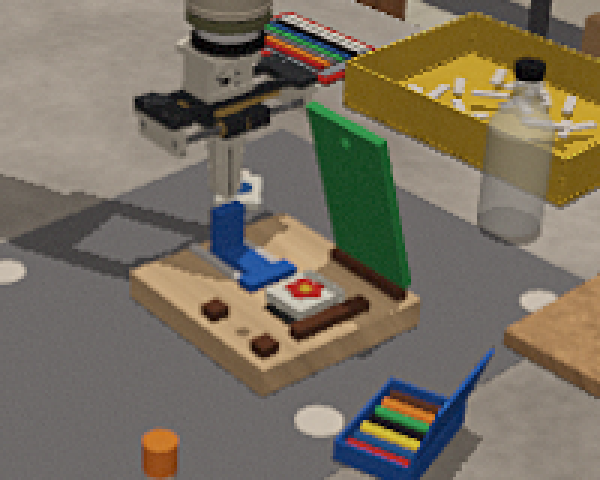

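The fingers are closed, behind the handle and to its side. I'll centre them, then push.

Call:
apply_moves --deltas '[[0,[0,-23,2],0],[0,[0,-23,2],0],[0,[-15,0,0],0],[0,[-10,0,0],0],[0,[-6,0,0],0]]'

```text
t: 3.02
tool_pos: [0.4557, 0.1498, 0.2349]
orientation: [0.11, 3.138, 0.001]
force: [-0.6, -0.2, -0.2]
opening: 0.0006
```

Call:
apply_moves --deltas '[[0,[-8,0,0],0],[0,[-8,0,0],0],[0,[-8,0,0],0],[0,[-6,0,0],0],[0,[0,0,0],0]]'

```text
t: 3.65
tool_pos: [0.485, 0.1474, 0.2336]
orientation: [0.11, 3.139, -0.0]
force: [0.1, 0.2, 1.0]
opening: 0.0004
```

Run:
```python
from h import *
go(own2w(-.111,0),.05)
```

```text
t 3.65 tip own [-121.4   -1.1   47.6] yawneed -0.0 F [0.1 0.2 1. ] open 0.4
 shift now-axes [-10.4   1.1  -2.4] after-yaw axes [-10.4   1.1  -2.4]
```

Call:
apply_moves --deltas '[[0,[-4,0,0],0],[0,[-4,0,0],0]]'

```text
t: 3.9
tool_pos: [0.4924, 0.1469, 0.2335]
orientation: [-0.109, -3.139, 0.0]
force: [-2.5, -0.4, 0.9]
opening: 0.0004
```

Call:
apply_moves --deltas '[[0,[-2,0,0],0],[0,[-1,0,0],0],[0,[0,0,0],0]]'

```text
t: 4.28
tool_pos: [0.4954, 0.1467, 0.2336]
orientation: [-0.11, -3.139, 0.0]
force: [-3.4, -0.3, -0.7]
opening: 0.0007
```

Run:
```python
from h import *
go(own2w(-.111,0),.05)
I=viewer.read_camera('scene'); cv2.imwrite('pics/s2.png',cv2.resize(I[150:250,250:370],None,fx=6,fy=6,interpolation=cv2.INTER_CUBIC))
```

```text
t 4.28 tip own [-111.1   -1.1   47.6] yawneed -0.0 F [-3.4 -0.3 -0.7] open 0.7
 shift now-axes [-0.1  1.1 -2.4] after-yaw axes [-0.1  1.1 -2.4]
```

View pics/s2.png

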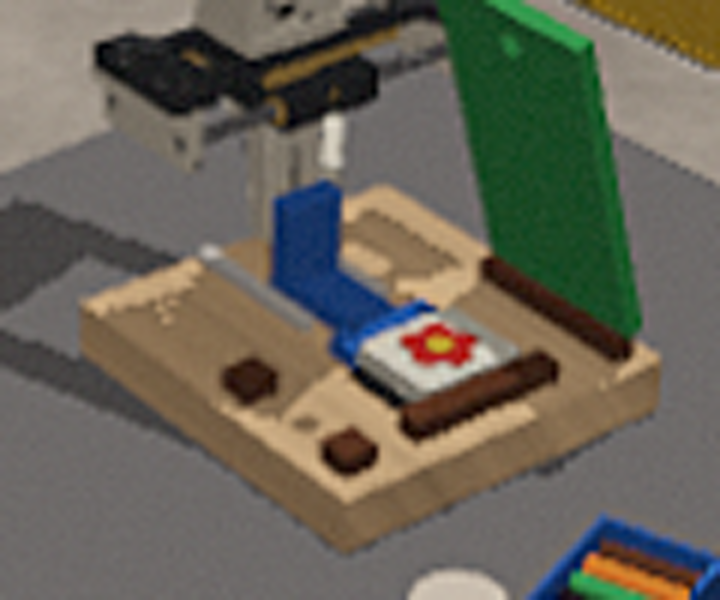

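The jaw is against the tile and a thin gap to the fence remains. I'll go on in small steps and watch the force.

Call:
apply_moves --deltas '[[0,[-1.5,0,0],0],[0,[0,0,0],0]]'

```text
t: 4.58
tool_pos: [0.496, 0.1467, 0.2335]
orientation: [-0.109, -3.136, 0.001]
force: [-11.6, -1.0, 7.9]
opening: 0.0004
```

Call:
apply_moves --deltas '[[0,[-1.5,0,0],0],[0,[0,0,0],0]]'

```text
t: 4.82
tool_pos: [0.4965, 0.1467, 0.2334]
orientation: [-0.109, -3.133, 0.001]
force: [-20.4, -0.2, 15.6]
opening: 0.0008
```

Call:
apply_moves --deltas '[[0,[-1.5,0,0],0],[0,[0,0,0],0]]'

```text
t: 5.08
tool_pos: [0.4971, 0.1468, 0.2334]
orientation: [-0.108, -3.129, 0.001]
force: [-29.3, -0.6, 22.7]
opening: -0.0002
```

The force rose steeply to 29 N with almost no travel, so the tile is tight. I'll back off and go round behind the lid.

Call:
apply_moves --deltas '[[0,[10,0,0],0],[0,[35,0,0],0],[0,[0,0,-45],0],[0,[0,15,-45],0],[0,[0,40,-40],0]]'

```text
t: 5.7
tool_pos: [0.4594, 0.2041, 0.3661]
orientation: [0.113, 3.136, 0.001]
force: [0.9, 0.4, 0.5]
opening: 0.0006
```

Call:
apply_moves --deltas '[[0,[0,40,0],0],[0,[0,30,0],0],[0,[0,0,0],0]]'

```text
t: 6.08
tool_pos: [0.4639, 0.2759, 0.3642]
orientation: [0.106, 3.138, 0.002]
force: [-0.5, -0.1, -0.3]
opening: 0.001
```

Run:
```python
from h import *
go(own2w(0,.115),.175)
c=viewer.get_calibration('top')
I=viewer.read_camera('top'); cv2.imwrite('pics/t2.png',cv2.resize(I[165:260,180:280],None,fx=6,fy=6,interpolation=cv2.INTER_CUBIC))
```

```text
t 6.08 tip own [-151.1  125.8  178.2] yawneed 0.002 F [-0.5 -0.1 -0.3] open 1.0
 shift now-axes [-151.1  -11.2    3.4] after-yaw axes [-151.1  -10.8    3.4]
```

View pics/t2.png

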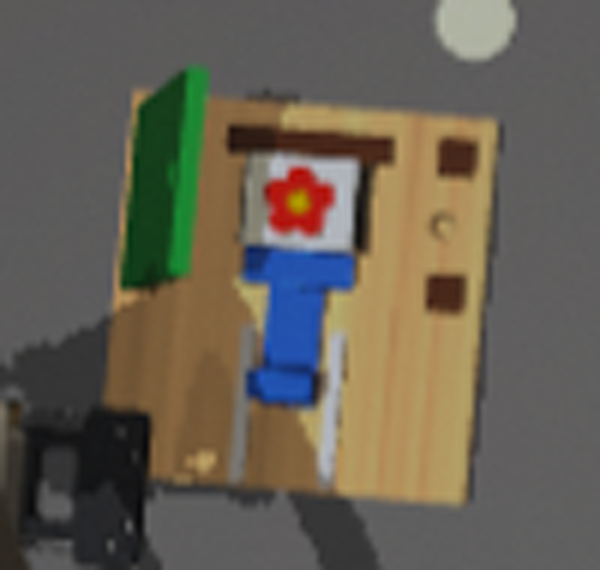

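From above, the jaw bears on the tile and the tile on the fence. Next, behind the lid, then fold it along an arc.

Call:
apply_moves --deltas '[[0,[-38,0,0],0],[0,[-38,0,0],0],[0,[-38,0,0],0],[0,[-37,0,0],0],[0,[0,0,0],0]]'

```text
t: 6.75
tool_pos: [0.6164, 0.2616, 0.3628]
orientation: [-0.114, -3.139, 0.001]
force: [-0.4, -0.6, -0.1]
opening: 0.0004
```

Call:
apply_moves --deltas '[[0,[0,-28,0],0],[0,[0,-28,0],0],[0,[0,-12,3],0],[0,[0,-12,4],0],[0,[0,0,0],0]]'

```text
t: 7.38
tool_pos: [0.6086, 0.1834, 0.3562]
orientation: [-0.111, -3.139, 0.001]
force: [0.5, 0.5, -1.0]
opening: 0.0002
```

Run:
```python
from h import *
go(own2w(0,.0208),.158)
```

```text
t 7.38 tip own [ -0.8  43.4 170.2] yawneed -0.001 F [ 0.5  0.5 -1. ] open 0.2
 shift now-axes [ -0.8 -22.6  12.2] after-yaw axes [ -0.8 -22.6  12.2]
```

Call:
apply_moves --deltas '[[0,[0,-11,6],0],[0,[0,-12,7],0],[0,[0,-11,9],0],[0,[0,-10,9],0],[0,[0,-9,11],0]]'

```text
t: 8.0
tool_pos: [0.6052, 0.1302, 0.314]
orientation: [-0.11, -3.14, 0.0]
force: [-0.8, 0.0, 0.6]
opening: 0.0004
```

Call:
apply_moves --deltas '[[0,[0,-8,11],0],[0,[0,-7,12],0],[0,[0,-6,13],0],[0,[0,-4,12],0],[0,[0,0,0],0]]'

```text
t: 8.62
tool_pos: [0.6028, 0.1059, 0.2649]
orientation: [-0.11, -3.137, 0.0]
force: [-0.7, -1.0, -0.6]
opening: 0.0004
```

Run:
```python
from h import *
go(own2w(0,-.039),.058)
I=viewer.read_camera('scene'); cv2.imwrite('pics/s3.png',cv2.resize(I[120:250,230:380],None,fx=4,fy=4,interpolation=cv2.INTER_CUBIC))
```

```text
t 8.62 tip own [ -1.6 -34.4  78.9] yawneed -0.0 F [-0.7 -1.  -0.6] open 0.4
 shift now-axes [-1.6 -4.6 20.9] after-yaw axes [-1.6 -4.6 20.9]
```

View pics/s3.png

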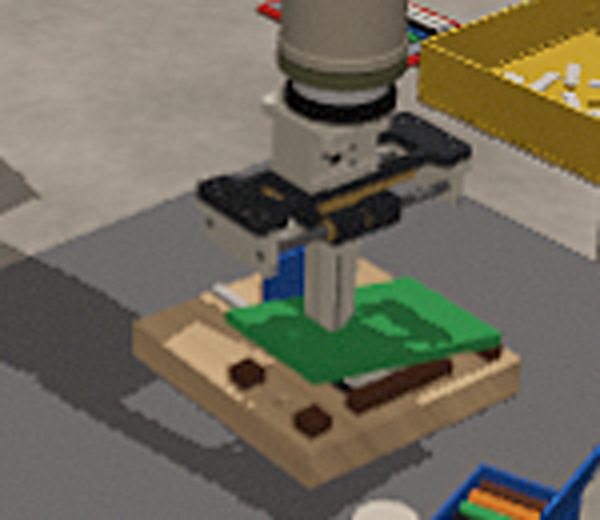

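The lid is nearly down, under the fingertips. I'll press on gently.

Call:
apply_moves --deltas '[[0,[0,-4,8],0],[0,[0,0,6],0],[0,[0,0,4],0],[0,[0,0,0],0]]'

```text
t: 9.18
tool_pos: [0.603, 0.1022, 0.2483]
orientation: [-0.109, -3.139, 0.0]
force: [0.1, 1.3, 0.4]
opening: 0.0004
```

Call:
apply_moves --deltas '[[0,[0,0,2],0],[0,[0,0,0],0]]'

```text
t: 9.43
tool_pos: [0.6033, 0.1021, 0.247]
orientation: [0.11, 3.139, -0.0]
force: [-1.1, 0.5, 1.6]
opening: 0.0003
```

Call:
apply_moves --deltas '[[0,[0,0,2],0],[0,[0,0,0],0]]'

```text
t: 9.68
tool_pos: [0.6033, 0.102, 0.2449]
orientation: [0.11, 3.139, -0.0]
force: [-1.5, -0.6, 3.1]
opening: 0.0006
```

Call:
apply_moves --deltas '[[0,[0,0,2],0],[0,[0,0,0],0]]'

```text
t: 9.93
tool_pos: [0.6033, 0.1019, 0.2428]
orientation: [0.11, 3.139, -0.0]
force: [0.6, -2.0, 4.2]
opening: 0.0004
```

Call:
apply_moves --deltas '[[0,[0,0,2],0],[0,[0,0,0],0]]'

```text
t: 10.18
tool_pos: [0.6033, 0.1019, 0.2408]
orientation: [0.11, 3.139, -0.0]
force: [-1.2, -2.6, 3.8]
opening: 0.0004
```

The lid is pressed down. I'll lift and travel to above the pin.

Call:
apply_moves --deltas '[[0,[0,0,-40],0],[0,[0,0,-40],0],[40,[0,0,0],0]]'

```text
t: 10.55
tool_pos: [0.6045, 0.1026, 0.3248]
orientation: [0.109, 3.133, 0.002]
force: [0.3, -0.1, -1.3]
opening: 0.0066
```

Run:
```python
from h import *
go([.512,-.3125],.135)
```

```text
t 10.55 tip own [  2.2 -37.1 138.8] yawneed 0.0 F [ 0.3 -0.1 -1.3] open 6.6
 shift now-axes [  64.8 -420.9    2.6] after-yaw axes [  64.7 -420.9    2.6]
```

Call:
apply_moves --deltas '[[40,[7,-45,0],0],[40,[7,-45,0],0],[40,[7,-45,0],0],[40,[7,-45,0],0],[40,[7,-45,0],0]]'

```text
t: 11.18
tool_pos: [0.5517, -0.1208, 0.3191]
orientation: [-0.109, -3.138, -0.002]
force: [0.4, -0.1, 0.5]
opening: 0.04
```

Call:
apply_moves --deltas '[[50,[7,-45,0],0],[50,[7,-45,0],0],[50,[7,-45,0],0],[50,[0,0,0],0],[50,[0,0,0],0]]'

```text
t: 11.8
tool_pos: [0.5221, -0.2525, 0.3195]
orientation: [-0.11, -3.138, -0.003]
force: [0.2, 0.4, 0.2]
opening: 0.0499
```

Run:
```python
from h import *
go([.512,-.3125],.135)
I=viewer.read_camera('wrist'); cv2.imwrite('pics/w1.png',I)
c=viewer.get_calibration('wrist')
h=cv2.cvtColor(I,cv2.COLOR_BGR2HSV); m=cv2.inRange(h,(0,170,60),(6,255,255))
n,_,st,ce=cv2.connectedComponentsWithStats(m)
for i in range(1,n):
    if st[i][4]>200: print(st[i],ce[i],onz(c,[ce[i]],.085),onz(c,[ce[i]],.065))
print(proj(c,[[.512,-.3125,.085]]))
```

```text
t 11.8 tip own [ -56.9 -397.2  133.5] yawneed -0.001 F [0.2 0.4 0.2] open 49.9
 shift now-axes [  5.6 -60.8  -1.6] after-yaw axes [  5.6 -60.8  -1.6]
[ 168  201   42   43 1130] [188.03893805 222.42035398] [[ 0.5087462  -0.31030756  0.085     ]] [[ 0.51430484 -0.31614247  0.065     ]]
[[185.26238678 227.63548814]]
```

View pics/w1.png

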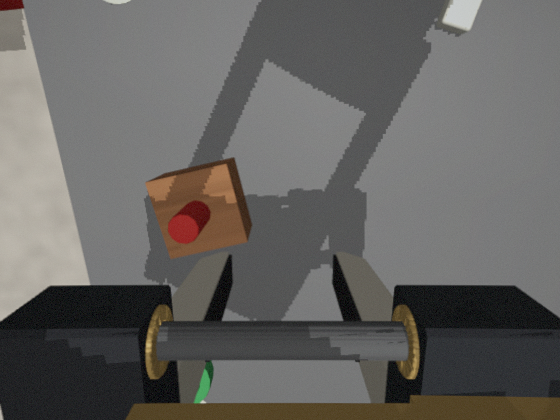

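The head's top is at about (183,229), and (185,228) was predicted. That agrees to about 1 mm, so go on and grasp.

Call:
apply_moves --deltas '[[50,[3,-31,0],0],[50,[3,-30,0],0],[50,[0,0,0],0],[50,[0,0,0],0]]'

```text
t: 12.35
tool_pos: [0.5124, -0.3122, 0.3204]
orientation: [-0.108, -3.139, -0.001]
force: [0.5, 0.8, -0.0]
opening: 0.0499
```

Run:
```python
from h import *
go([.512,-.3125],.053)
c=viewer.get_calibration('wrist');I=viewer.read_camera('wrist')
m=cv2.inRange(cv2.cvtColor(I,cv2.COLOR_BGR2HSV),(0,170,60),(6,255,255))
n,_,st,ce=cv2.connectedComponentsWithStats(m)
for i in range(1,n):
    if st[i][4]>200: print(st[i],ce[i],onz(c,[ce[i]],.075))
print(proj(c,[[.512,-.3125,.085],[.512,-.3125,.045]]))
```

```text
t 12.35 tip own [ -62.2 -457.5  134.4] yawneed 0.001 F [ 0.5  0.8 -0. ] open 49.9
 shift now-axes [ 0.3 -0.6 81.4] after-yaw axes [ 0.3 -0.6 81.4]
[   0    0  109   28 1639] [50.82306284 12.23917023] [[ 0.37635506 -0.43161248  0.075     ]]
[264 207  31  44 971] [279.52935118 229.69721936] [[ 0.51117063 -0.31437483  0.075     ]]
[[282.47428092 235.58497526]
 [282.41212943 218.19807384]]
```

Call:
apply_moves --deltas '[[50,[0,-1,30],0],[50,[0,0,30],0],[50,[0,0,21],0],[50,[0,0,0],0],[0,[0,0,0],0]]' --grip_force 15

```text
t: 13.02
tool_pos: [0.5125, -0.3145, 0.2409]
orientation: [0.109, 3.138, -0.001]
force: [-0.4, 0.5, 0.6]
opening: 0.044
```

Call:
apply_moves --deltas '[[0,[0,0,0],0],[0,[0,0,0],0],[0,[0,0,0],0]]' --grip_force 40

```text
t: 13.4
tool_pos: [0.5122, -0.3147, 0.2406]
orientation: [0.11, 3.139, -0.001]
force: [-0.1, -0.3, 2.7]
opening: 0.0194
```

Run:
```python
from h import *
go([.512,-.3125],.053)
```

```text
t 13.4 tip own [ -62.  -460.3   54.6] yawneed -0.0 F [-0.1 -0.3  2.7] open 19.4
 shift now-axes [0.5 2.3 1.6] after-yaw axes [0.5 2.3 1.6]
```

Call:
apply_moves --deltas '[[0,[0,0,-20],0],[0,[0,0,-35],0],[0,[0,0,-40],0],[0,[0,0,0],0],[0,[0,0,0],0]]'

```text
t: 14.02
tool_pos: [0.5117, -0.3145, 0.335]
orientation: [0.11, 3.14, -0.0]
force: [-1.0, -0.2, -1.9]
opening: 0.0192
```

Call:
apply_moves --deltas '[[0,[-7,43,0],0],[0,[-7,43,0],0],[0,[-7,43,0],0],[0,[-7,43,0],0],[0,[-7,43,0],0]]'

```text
t: 14.65
tool_pos: [0.5613, -0.101, 0.3329]
orientation: [-0.11, -3.136, -0.001]
force: [0.7, -0.1, -0.2]
opening: 0.019
```

Call:
apply_moves --deltas '[[0,[-7,40,0],0],[0,[-7,40,0],0],[0,[-7,30,0],0],[0,[0,0,0],0],[0,[0,0,0],0]]'

```text
t: 15.28
tool_pos: [0.5899, 0.0054, 0.3334]
orientation: [-0.109, -3.137, 0.001]
force: [-1.1, 0.2, -1.7]
opening: 0.0187
```

Run:
```python
from h import *
go(own2w(0,-.0746),.120)
I=viewer.read_camera('wrist'); cv2.imwrite('pics/w2.png',I)
c=viewer.get_calibration('wrist')
print(proj(c,np.array([np.r_[own2w(x,y),z] for x,y,z in[(0,-.0742,.0608),(-.05,-.094,.0625),(.05,-.094,.0625)]])).round(1))
s=robot.read_state();M=Rot.from_rotvec(s['orientation']).as_matrix()
print('pintip px',proj(c,[s['tool_pos']+M@[0,0,.186+.0476]]))
```

```text
t 15.28 tip own [  -7.3 -135.6  147.4] yawneed 0.0 F [-1.1  0.2 -1.7] open 18.7
 shift now-axes [-7.4 61.  27.4] after-yaw axes [-7.4 61.  27.4]
[[367.1 229. ]
 [343.5 161.2]
 [337.8 291.7]]
pintip px [[283.3463362  236.95945824]]
```

View pics/w2.png

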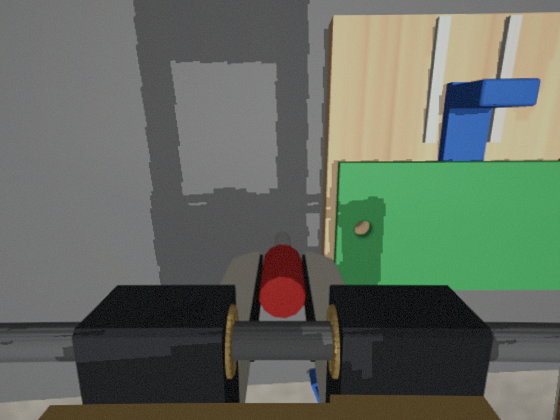

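The wrist view shows the lid lying flat. Its hole is at about (362,228) against (367,229) predicted, and the pin tip is at (283,235). I'll check that 3.5 mm y difference numerically.

Run:
```python
from h import *
I=cv2.imread('pics/w2.png');c=viewer.get_calibration('wrist')
h=cv2.cvtColor(I,cv2.COLOR_BGR2HSV)
g=cv2.inRange(h,(50,120,40),(75,255,255)); r=I[210:248,345:385]; 
hole=cv2.bitwise_not(g)[205:250,345:385]; n,_,st,ce=cv2.connectedComponentsWithStats(hole)
for i in range(1,n):
    if st[i][4]>20: print('hole',st[i],ce[i]+[345,205])
ow=lambda px,z:(RP.T@(onz(c,[px],z)[0][:2]-ORG)*1e3).round(1)
for z in(.056,.061,.066): print(z,'hole',ow((362,228),z),'corners',ow((338,162),z),ow((336,290),z))
print('board corner/edge z30',ow((332,17),.030),ow((327,150),.03), 'exp -150,-100')
print('handle top',[ow(p,.085) for p in((446,81),(505,81),(536,79))])
# top view
ct=viewer.get_calibration('top');T=viewer.read_camera('top')
gm=cv2.inRange(cv2.cvtColor(T,cv2.COLOR_BGR2HSV),(50,120,40),(75,255,255)); gm[:,:180]=0;gm[:,290:]=0;gm[:165]=0;gm[260:]=0
p=cv2.findNonZero(gm); q=cv2.boxPoints(cv2.minAreaRect(p)); print(q)
print('lid box own',[(RP.T@(onz(ct,[x],.058)[0][:2]-ORG)*1e3).round(1).tolist() for x in q])
```

```text
hole [  9  15  16  15 189] [361.66137566 227.36507937]
0.056 hole [  0.8 -76.9] corners [-48.6 -96.8] [ 51.9 -94.4]
0.061 hole [ -0.8 -78. ] corners [-49.2 -97.6] [ 49.3 -95.2]
0.066 hole [ -2.4 -79.2] corners [-49.9 -98.4] [ 46.8 -96. ]
board corner/edge z30 [-147.2 -101.5] [ -54.8 -101.8] exp -150,-100
handle top [array([-99.8, -39.4]), array([-99.4,  -5. ]), array([-100.2,   12.6])]
[[201.93689 212.77866]
 [204.41223 182.24963]
 [260.20758 186.77359]
 [257.73224 217.30261]]
lid box own [[-50.0, 85.2], [48.7, 86.7], [48.9, -93.8], [-49.5, -94.3]]
```

Call:
apply_moves --deltas '[[0,[-4,30,0],0],[0,[-3,30,0],0],[0,[0,0,15],0],[0,[0,0,13],0],[0,[0,0,0],0]]'

```text
t: 16.0
tool_pos: [0.6007, 0.0639, 0.3043]
orientation: [-0.112, -3.136, 0.001]
force: [0.0, -0.2, -0.8]
opening: 0.0193
```

Call:
apply_moves --deltas '[[0,[0,0,0],0]]'

```text
t: 16.12
tool_pos: [0.6016, 0.0643, 0.3066]
orientation: [-0.111, -3.139, 0.0]
force: [0.4, -0.4, -1.1]
opening: 0.0194
```

Run:
```python
from h import *
go(own2w(0,-.0746),.120)
I=viewer.read_camera('wrist'); 
c=viewer.get_calibration('wrist')
s=robot.read_state();M=Rot.from_rotvec(s['orientation']).as_matrix()
t=proj(c,[s['tool_pos']+M@[0,0,.186+.0476]])[0]
print('pintip px',t,'hole',proj(c,np.array([np.r_[own2w(0,-.0742),.0608]])))
a=I[170:270,220:340]; b=viewer.read_camera('scene')[185:245,270:330]
o=np.zeros((500,800,3),np.uint8); o[:400,:480]=cv2.resize(a,(480,400),interpolation=cv2.INTER_CUBIC); o[:300,490:790]=cv2.resize(b,(300,300),interpolation=cv2.INTER_CUBIC)
cv2.imwrite('pics/w3.png',o)
```

```text
t 16.12 tip own [  0.6 -75.9 120.6] yawneed -0.001 F [ 0.4 -0.4 -1.1] open 19.4
 shift now-axes [0.6 1.3 0.6] after-yaw axes [0.6 1.3 0.6]
pintip px [283.34753401 236.91791517] hole [[285.61006443 229.42234538]]
```

View pics/w3.png

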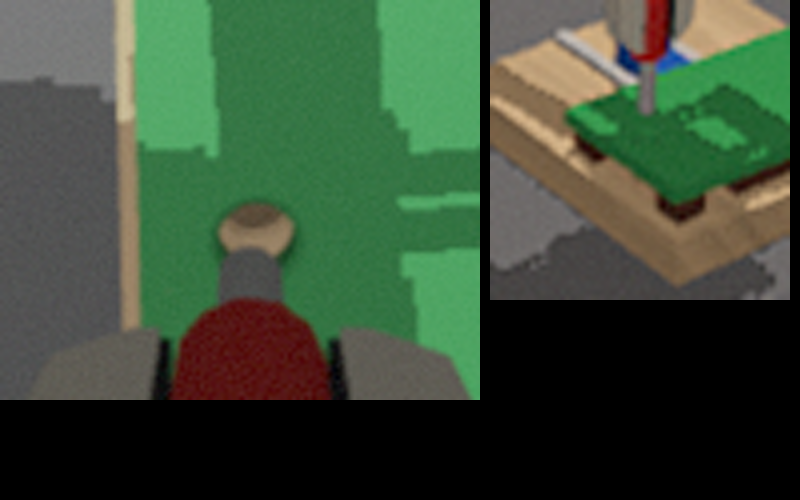

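Both from close up and by the model, the pin lines up with the hole to about 1 mm: pin at x=251 and hole at 256 in the crop. I'll correct +1.0 y and +0.6 x, then descend and watch the force.

Call:
apply_moves --deltas '[[0,[0.6,1.0,4],0],[0,[0,0,6],0],[0,[0,0,5],0],[0,[0,0,4],0],[0,[0,0,0],0]]'

```text
t: 16.85
tool_pos: [0.601, 0.0662, 0.2872]
orientation: [-0.11, -3.139, 0.0]
force: [0.4, 0.0, -0.7]
opening: 0.0194
```

Run:
```python
from h import *
go(own2w(0,-.0746),.0616)
```

```text
t 16.85 tip own [ -0.2 -74.1 101.2] yawneed -0.0 F [ 0.4  0.  -0.7] open 19.4
 shift now-axes [-0.2 -0.5 39.6] after-yaw axes [-0.2 -0.5 39.6]
```

The pin tip is 7 mm into the lid's hole with no contact force. Continuing.

Call:
apply_moves --deltas '[[0,[0,-0.3,6],0],[0,[0,0,6],0],[0,[0,0,5],0],[0,[0,0,0],0]]'

```text
t: 17.35
tool_pos: [0.601, 0.0658, 0.2701]
orientation: [-0.11, -3.139, 0.0]
force: [-0.2, 0.1, -0.3]
opening: 0.0195
```

Call:
apply_moves --deltas '[[0,[0,0,5],0],[0,[0,0,4],0],[0,[0,0,0],0]]'

```text
t: 17.73
tool_pos: [0.6009, 0.0659, 0.2613]
orientation: [-0.11, -3.139, 0.0]
force: [0.6, -0.7, -0.8]
opening: 0.0197
```

Run:
```python
from h import *
go(own2w(0,-.0746),.0616)
```

```text
t 17.73 tip own [ -0.2 -74.3  75.3] yawneed -0.0 F [ 0.6 -0.7 -0.8] open 19.7
 shift now-axes [-0.2 -0.3 13.7] after-yaw axes [-0.2 -0.3 13.7]
```

The tip is in the base hole, about 2 mm below the board's top. Now pressing with the head.

Call:
apply_moves --deltas '[[0,[0,0,4],0],[0,[0,0,3],0],[0,[0,0,0],0]]' --grip_force 50

```text
t: 18.1
tool_pos: [0.601, 0.0659, 0.2545]
orientation: [-0.11, -3.139, 0.0]
force: [0.3, -1.2, -1.1]
opening: 0.0194
```

Call:
apply_moves --deltas '[[0,[0,0,3],0],[0,[0,0,3],0],[0,[0,0,0],0]]'

```text
t: 18.48
tool_pos: [0.6011, 0.0658, 0.2487]
orientation: [0.11, 3.139, -0.0]
force: [0.3, 0.2, 0.9]
opening: 0.0191
```

Call:
apply_moves --deltas '[[0,[0,0,1.5],0],[0,[0,0,0],0]]'

```text
t: 18.73
tool_pos: [0.6012, 0.0658, 0.2476]
orientation: [0.11, 3.139, -0.0]
force: [-2.2, -2.6, 3.8]
opening: 0.019
```

Run:
```python
from h import *
go(own2w(0,-.0746),.0616)
```

```text
t 18.73 tip own [  0.2 -74.5  61.6] yawneed -0.0 F [-2.2 -2.6  3.8] open 19.0
 shift now-axes [ 0.2 -0.1 -0. ] after-yaw axes [ 0.2 -0.1 -0. ]
```

Call:
apply_moves --deltas '[[0,[0,0,1.5],0],[0,[0,0,0],0]]'

```text
t: 18.98
tool_pos: [0.6013, 0.0658, 0.2475]
orientation: [0.109, 3.139, -0.0]
force: [-6.6, -3.0, 15.1]
opening: 0.0192
```

Call:
apply_moves --deltas '[[0,[0,0,1],0],[0,[0,0,0],0]]'

```text
t: 19.23
tool_pos: [0.6013, 0.0658, 0.2474]
orientation: [0.109, 3.139, -0.001]
force: [-11.2, -2.1, 21.7]
opening: 0.0194
```

Hard stop at exactly the height expected for a shut lid, with 22 N down. I'll check the hold and take a look.

Call:
apply_moves --deltas '[[0,[0.5,0,0],0],[0,[0,0,0],0],[0,[0,0,0],0],[0,[0,0,0],0]]'

```text
t: 19.73
tool_pos: [0.6011, 0.0658, 0.2474]
orientation: [0.109, 3.138, -0.001]
force: [-8.6, -2.6, 20.0]
opening: 0.0195
```

Run:
```python
from h import *
go(own2w(0,-.0746),.0616)
S=viewer.read_camera('scene');T=viewer.read_camera('top')
o=np.zeros((500,800,3),np.uint8)
o[:500,:500]=cv2.resize(S[165:245,250:330+0],(500,500),interpolation=cv2.INTER_CUBIC)
o[:290,505:795]=cv2.resize(T[165:260,185:280],(290,290),interpolation=cv2.INTER_CUBIC)
cv2.imwrite('pics/f.png',o)
```

```text
t 19.73 tip own [  0.4 -74.5  61.4] yawneed -0.0 F [-8.6 -2.6 20. ] open 19.5
 shift now-axes [ 0.4 -0.1 -0.2] after-yaw axes [ 0.4 -0.1 -0.2]
```

View pics/f.png

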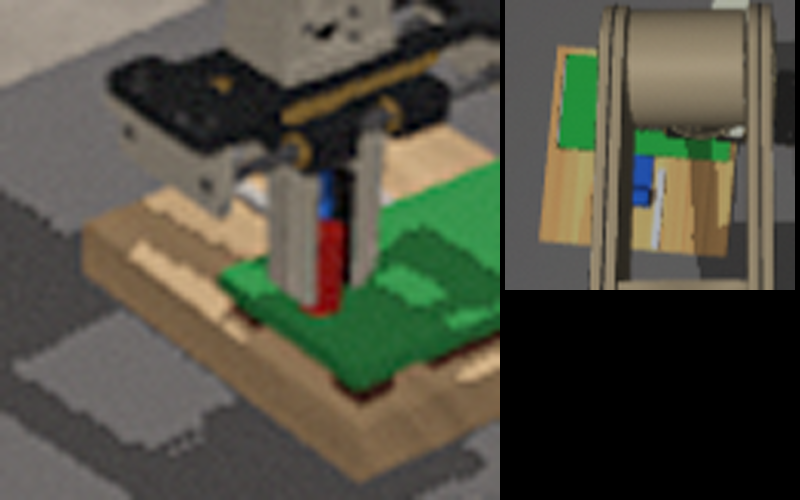

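The lid lies on its rests, the red head sits flush on it and the fingers still hold the head. The push is steady at 20 N, so I'm handing in.

```bash
python3 -c "
from h import *
print(order.close_job())"
```

```text
the job is handed in; nothing more can be done
None
```

The job is done and handed in at about 20 s. The jaw was slid first, then the lid folded, then the pin pushed home, and the fingers still hold the pin's head and press it down.

- **Jaw:** I pushed it until the force rose to about 29 N with almost no travel. The top view then showed the tile between jaw and fence. The lid now hides the tile, so I could not see the pinch again at the end.
- **Lid:** I folded it down with closed fingers. It came to lie slightly ajar, as expected.
- **Pin:** It went through both holes without noticeable contact force. It then stopped hard at the height expected for a shut lid, with the fingertips 61.5 mm above the table.
- **Last checks:** The lid lies on its rests, the head sits flush on it, the grip opening is 19.5 mm, and the push holds at about 20 N down.
- **Disagreements:** The wrist camera read about 2 mm off in y against the press position from the top view; I settled this with a close look before inserting. About 9 N of sideways force remains on the tool. It was 11 N before a small correction.

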